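# Knock a bonded filter out of its nest

### The arm

A 6-joint arm with a two-finger parallel gripper is mounted at the origin on a cart in front of the work surface, level with it; the furniture and walls round the work are solid. World frame = base frame: x ahead of the robot, y to its left, z up, the work surface at z = 0. Lengths are in mm, angles in rad, forces in N, time in s.
With the tool pointing down it reaches from about 350 to 950 mm from the base axis. Payload 17.4 kg.
Tool frame: the origin (TCP) lies midway between the tips of the shut fingers; the grasp point (between the pads) lies 19 mm behind it (robot.grip_depth is the distance from the TCP to the grasp point, in mm); z points along the fingers, y is the line along which they close (so a half turn about z gives the same grasp; the last joint's range is limited). The gripper opens to 93 mm and grips with 3 to 60 N. Pads are 15 mm wide; open, the fingers measure 128 mm over their backs; the gripper's body (75 mm by 188 mm) begins 65 mm behind the grasp point.
Start: joints at [-1.374, 0.116, 1.442, -0, 1.584, -0.038], TCP at [157.028, -656.487, 218.646] pointing down, gripper open.
Joint ranges: [-2.83, 2.83], [-0.83, 2.19], [0.07, 2.5], [-1.14, 4.28], [0.01, 3], [-2.97, 2.97]. Speed limits (rad/s): [1.89, 1.89, 2.22, 3.14, 3.14, 3.14].

### API

Orientations are given as a 3x3 rotation matrix whose columns are the frame's x, y, z axes.
In Python, from rig import robot, eyes gives the robot as it stands. The module is installed in compiled form; this text tells all that it offers. Calls block until the motion is done:
- robot.move_to(position, orientation): joint-space move of the TCP to a pose.
- robot.move_linear(position, rot=None, rate=150): straight line of the TCP; rot=None keeps the orientation; rate is the mean speed in mm/s.
- robot.goto_joints(angles): joint-space move.
- robot.let_go() and robot.clamp(effort=None): open the fingers fully, or close them until they stop; effort is the grip in N (None keeps the last).
- robot.pause(seconds).
- robot.inverse_kinematics(position, orientation): joint angles nearest the present ones, or None.
- robot.sense(): the state.
- eyes.snapshot(name): name is "scene" or "top" or "wrist"; returns the picture (400x640x3 uint8, red, green, blue); there is no depth.
- eyes.camera_info(name): a dict with "fx", "fy", "cx", "cy" (pixels), "k1" (the pictures are not rectified: a ray, as slopes to the right and down, at radius r is drawn at 1 + k1 r^2 times it, then the intrinsics apply), "extrinsics" (4x4, takes a point from world to camera coordinates); the wrist camera has in their place "hand_eye" (4x4, takes a point from camera to tool coordinates, whose origin is the TCP and whose axes are the flange's). Camera axes: x right, y down, z forward; pixel columns grow to the right and rows downward; lengths in mm; the calibration is good to about 2 mm. A picture is of the moment at which its call begins: read the wrist's pose just before it. camera_info takes no time and is no camera call.
A pose or a line that the arm cannot do raises robot.MotionError and nothing moves.
- robot.job_done(): hands the job in; it is judged then, once.
The state is a dict: "clock": time; "joints": joint angles; "joint_velocities": joint speeds; "effort": joint torques, N m; "ee_pos": TCP position; "orientation": TCP orientation; "force": force on the tool from outside, world axes, zero at the start; "torque": the same for the moment, N m; "width": finger opening in mm; "gripper_force": force on a finger pad.
Only numpy, scipy, OpenCV 4.12 (cv2) and the standard library are available. Lean on these libraries where they do the work, as an engineer would, in place of code of your own. Each camera call takes 0.05 s, during which the arm holds its last target. There are 200 camera calls.

### The job

The round optical filter sits deep in the pocket of its bonding nest, where fingers cannot get at it. Pull the knob of that nest's knockout rod fully up so that the rod pushes the filter up out of the pocket, then take the filter and lay it flat in the grey open tray, setting it down gently rather than dropping it. Leave the dust cap in the other nest where it is.

Things in the scene. Friction and masses are not known exactly. Their poses are not given: they have to be found in the camera images.
- filter: Dark glass in a black ring, 37 mm across, 8 mm thick, 20 g; origin at the centre of its underside, z its axis. Lies loose, 6 mm below the rim, in a pocket 40 mm wide, 14 mm deep on a fixed aluminium nest (76 x 76 mm, rim 82 mm above the worktop); the rod comes up through a 21 mm hole in the pocket floor. On the raised rod it stays level and loose, underside up to 20 mm above the rim.
- knockout_knob (a point): Grip centre of the knob of the filter's nest: upright black cylinder, 24 mm across, 27 mm high, on a stem and arm from under the nest. 72 mm above the worktop with the rod down; rises with it. Its y axis points level to the pocket's axis, 115 mm away; 77 mm free to the nest's block. The other nest looks the same but holds the dust cap.
- knockout (a joint): Knockout rod of the filter's nest with arm and knob, one piece sliding straight up: 0 = down, rod top 2 mm below the pocket floor; 0.036 = fully up at its stop, rod top (14 mm wide) 20 mm above the rim. Pulling it up takes about 7 N; friction keeps it where it is let go.
- cap: Black plain dust cap, diameter 42 mm, 18 mm high, in the pocket of the other nest, standing 4 mm above that nest's rim. Origin: centre of its underside. To be left alone.
- tray: Grey open rectangular tray, fixed, 100 (its x) x 120 (its y) x 16 mm high, walls and floor 3 mm. Origin: centre of its underside; inner floor 3 mm above that. It stands on the worktop.

How it is judged (in metres and radians):
On the way:
1. the rod is raised at least 27 mm and the filter stands on it, clear above the nest's rim (value of joint knockout above 0.027 m and height (world z) of filter above 0.088 m and horizontal distance between filter and knockout_knob between 0.1 and 0.13 m and z of filter in the frame of knockout_knob between -0.012 and 0.003 m), for 0.2 s.
At the end, for the whole second after the job is handed in: The filter lies flat (within 10 degrees, either face up) and at rest on the tray's floor, inside its walls, let go; the dust cap is within 15 mm of where it was, in its nest. The knockout rod may stay up or be down (x of filter in the frame of tray between -0.032 and 0.032 m and y of filter in the frame of tray between -0.042 and 0.042 m and z of filter in the frame of tray below 0.015 m and angle between the z axis of filter and the z axis of tray, either way round below 0.17 rad and linear speed of filter below 0.02 m/s and distance of cap from where it was at the start of the episode below 0.015 m); the robot touches nothing.
It fails at once if the dust cap is pushed out or moved by more than 15 mm (distance of cap from where it was at the start of the episode above 0.015 m).
It fails at once if the filter is dropped: let go over the tray with its underside more than 35 mm above the worktop (horizontal distance between filter and tray below 0.06 m and height (world z) of filter above 0.035 m and contact force between filter and the fingers below 0.05 N).
It also fails if it takes over 50 s, if anything falls off the work surface, if the arm or the gripper's body presses on something with over 40 N, if the wrist force passes 120 N, or if a joint passes its speed limit or range.

## Working session

There is one attempt and no reset: what is moved stays moved. The work goes in short steps, each a Python script; the robot and the scene stay as the last script left them, time stands still between calls to the robot, and variables do not carry over. Pictures are saved under pics/ and viewed, at most 10 in all, crops included, and the job is handed in when it is done.

```bash
mkdir -p pics; python3 - <<'E'
from rig import robot, eyes
import cv2, numpy as np
np.set_printoptions(precision=3,suppress=True)
for n in ["scene","top"]:
    im=eyes.snapshot(n); cv2.imwrite(f"pics/{n}0.png",im[:,:,::-1])
for n in ["scene","top","wrist"]: print(n,eyes.camera_info(n))
s=robot.sense(); print(s['clock'],s['orientation'],s['force'],s['width'])
E
```

```text
scene {'fx': 432.6608454759572, 'fy': 432.6608454759572, 'cx': 320.8374349659655, 'cy': 201.77589825186598, 'k1': -0.015256232289321246, 'extrinsics': array([[   0.533,    0.846,    0.003, -193.308],
       [   0.677,   -0.424,   -0.602, -304.035],
       [  -0.508,    0.322,   -0.799, 1550.306],
       [   0.   ,    0.   ,    0.   ,    1.   ]])}
top {'fx': 514.8826904249282, 'fy': 514.8826904249282, 'cx': 315.53831911319895, 'cy': 202.70888129347196, 'k1': -0.08295369468487275, 'extrinsics': array([[   0.027,   -1.   ,   -0.002,  -69.594],
       [  -0.986,   -0.027,   -0.167,  504.85 ],
       [   0.167,    0.006,   -0.986, 1509.523],
       [   0.   ,    0.   ,    0.   ,    1.   ]])}
wrist {'fx': 352.17491433726235, 'fy': 352.17491433726235, 'cx': 318.15084957357345, 'cy': 203.36234862878223, 'k1': -0.004641393998225051, 'hand_eye': array([[   0.001,   -0.966,   -0.259,   72.123],
       [   1.   ,    0.   ,    0.   ,    0.131],
       [  -0.   ,   -0.259,    0.966, -166.292],
       [   0.   ,    0.   ,    0.   ,    1.   ]])}
0.1 [[ 0.973  0.233 -0.   ]
 [ 0.233 -0.973  0.001]
 [-0.    -0.001 -1.   ]] [ 0.461 -0.726  0.16 ] 92.85009748163287
```

View pics/scene0.png

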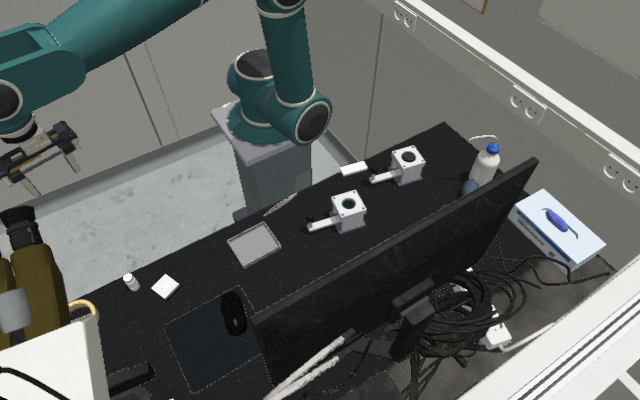

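View pics/top0.png

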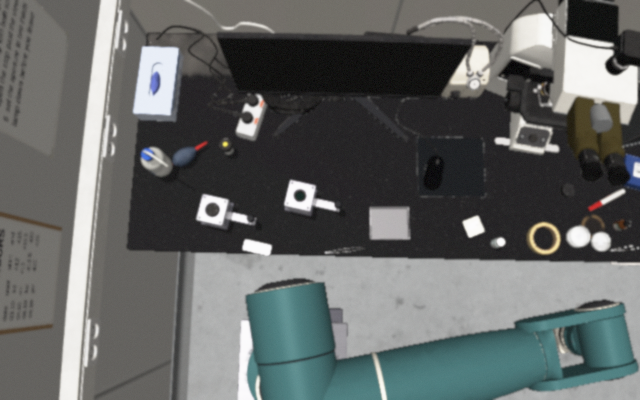

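The scene picture shows the nests at about (348,205) and (407,160), and the tray at (254,244). In the top picture they are at (300,197), (214,210) and (390,223). The near nest looks like the one with glass in it, so I'll check that enlarged and compute positions.

```bash
cat > h.py <<'E'
from rig import robot, eyes
import cv2, numpy as np
np.set_printoptions(precision=3,suppress=True)
def ray(name,uv,pose=None):
    c=eyes.camera_info(name)
    d=np.array([(uv[0]-c['cx'])/c['fx'],(uv[1]-c['cy'])/c['fy']]); s=d.copy()
    for _ in range(8): s=d/(1+c['k1']*(s@s))
    if name=="wrist":
        p,R=pose; H=c['hand_eye']; Rw=R@H[:3,:3]; o=R@H[:3,3]+p
    else:
        E=c['extrinsics']; Rw=E[:3,:3].T; o=-Rw@E[:3,3]
    return o,Rw@np.array([s[0],s[1],1.])
def onplane(name,uv,z,pose=None):
    o,d=ray(name,uv,pose); return o+d*(z-o[2])/d[2]
def proj_wrist(P,pose):
    c=eyes.camera_info("wrist");p,R=pose;H=c['hand_eye']
    q=H[:3,:3].T@(R.T@(np.array(P)-p)-H[:3,3]); s=q[:2]/q[2]; s=s*(1+c['k1']*(s@s))
    return s*c['fx']+[c['cx'],c['cy']]
E
python3 - <<'E'
from h import *
a=cv2.imread("pics/scene0.png")[130:270,220:440]; b=cv2.imread("pics/top0.png")[170:260,190:420]
f=lambda i,w:cv2.resize(i,(w,int(i.shape[0]*w/i.shape[1])),interpolation=cv2.INTER_CUBIC)
cv2.imwrite("pics/crop0.png",np.vstack([f(a,500),f(b,500)]))
print(a.shape)
for n,uv,z in [("top",(301,197),82),("top",(214,210),82),("top",(335,208),85),("top",(251,220),85),("top",(390,223),16),("scene",(349,203),82),("scene",(407,157),82),("scene",(254,244),16)]:
    print(n,uv,onplane(n,uv,z))
E
```

```text
(140, 220, 3)
top (301, 197) [515.726 -12.931  82.   ]
top (214, 210) [470.074 241.682  82.   ]
top (335, 208) [ 485.173 -113.522   85.   ]
top (251, 220) [443.094 130.731  85.   ]
top (390, 223) [ 454.39 -284.53   16.  ]
scene (349, 203) [522.61   -7.357  82.   ]
scene (407, 157) [471.846 242.71   82.   ]
scene (254, 244) [ 460.717 -283.24    16.   ]
```

View pics/crop0.png

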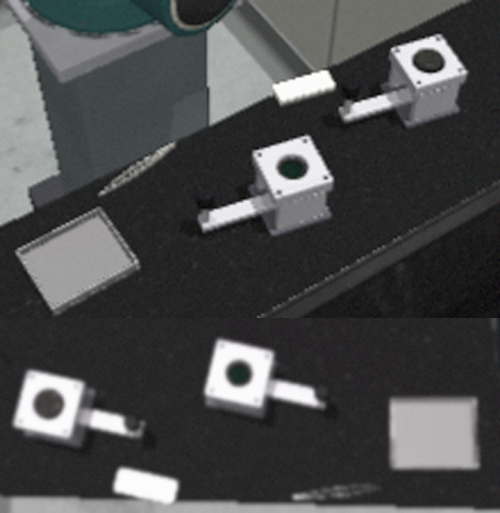

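The near nest, at about (518,-10), holds the green glass filter. The far nest holds the black cap and stays untouched. I'll take close wrist looks at the nest with its knob, and at the tray.

```bash
python3 - <<'E'
from h import *
import pickle
a=np.array([-.25,-.97]);a/=np.linalg.norm(a)
def R(x): return np.array([[x[0],x[1],0],[x[1],-x[0],0],[0,0,-1.]])
for s in (1,-1): print(s,robot.inverse_kinematics([507,-65,260],R(s*a)))
def look(nm):
    s=robot.sense(); im=eyes.snapshot("wrist"); cv2.imwrite(f"pics/{nm}.png",im[:,:,::-1])
    pickle.dump((np.array(s['ee_pos']),np.array(s['orientation'])),open(nm+".pkl","wb")); return s
robot.move_to([455,-284,260],R(np.array([1,0.])));look("wt")
q=[robot.inverse_kinematics([507,-65,260],R(s*a)) for s in (1,-1)]
s=-1 if q[1] is not None else 1
robot.move_to([507,-65,260],R(s*a)); st=look("wn"); print(s,st['joints'],st['clock'])
E
python3 -c "
import cv2,numpy as np
cv2.imwrite('pics/both.png',cv2.resize(np.vstack([cv2.imread('pics/wt.png'),cv2.imread('pics/wn.png')]),(480,600)))"
```

```text
1 None
-1 [-0.177 -0.252  1.725 -0.     1.669  0.075]
-1 [-0.179 -0.252  1.725 -0.     1.669  0.077] 2.8
```

View pics/wn.png

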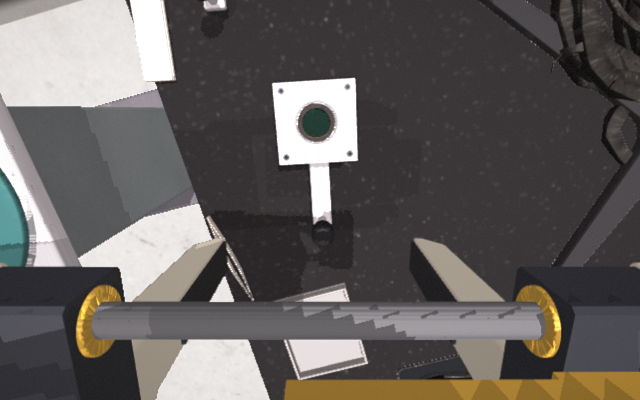

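View pics/wt.png

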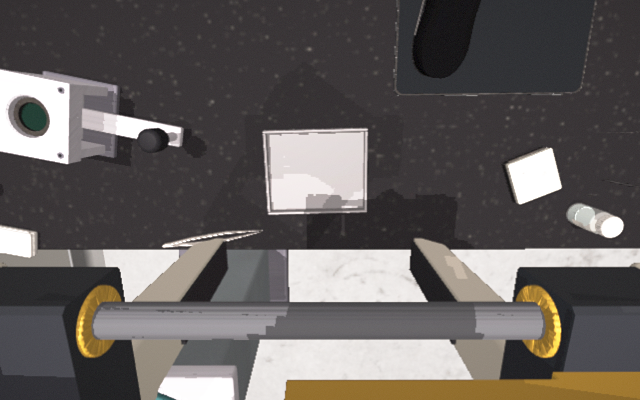

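The wrist nest picture shows the rim corners at about (273,84), (355,79), (358,160) and (279,165), the pocket at (316,122) and the knob at (322,231). The wrist tray picture shows the tray's outer corners at (264,130), (367,129), (367,213) and (267,214), with the same knob at (152,140). The dark pads run down to the fingertips.

```bash
python3 - <<'E'
from h import *
import pickle
pn=pickle.load(open("wn.pkl","rb"));pt=pickle.load(open("wt.pkl","rb"))
W=lambda uv,z,p:onplane("wrist",uv,z,p)
im=cv2.imread("pics/wn.png"); g=im.max(2)
# nest top: saturated white blob near centre
m=(g>225).astype(np.uint8); m[:, :250]=0; m[:60]=0; m[163:]=0; m[:,380:]=0
c=max(cv2.findContours(m,cv2.RETR_EXTERNAL,2)[0],key=cv2.contourArea); box=cv2.boxPoints(cv2.minAreaRect(cv2.convexHull(c)))
P=np.array([W(b,82,pn) for b in box]); print("rim",P, "sides",[np.linalg.norm(P[i]-P[i-1]) for i in range(4)],"c",P.mean(0))
# pocket hole
h=((g<200).astype(np.uint8)); h[:95]=0;h[150:]=0;h[:,:290]=0;h[:,345:]=0
c=max(cv2.findContours(h,cv2.RETR_EXTERNAL,2)[0],key=cv2.contourArea);e=cv2.fitEllipse(c);print("pocket ellipse",e,W(e[0],82,pn))
# glass
hsv=im.astype(int); gm=((hsv[:,:,1]-hsv[:,:,2]>8)&(g<150)).astype(np.uint8);gm[:95]=0;gm[150:]=0;gm[:,:290]=0;gm[:,345:]=0
c=max(cv2.findContours(gm,cv2.RETR_EXTERNAL,2)[0],key=cv2.contourArea);e=cv2.fitEllipse(c);print("glass",e,W(e[0],76,pn))
# knob: very dark
for nm,p,r in(("wn",pn,(205,260,300,345)),("wt",pt,(115,165,130,180))):
    q=cv2.imread(f"pics/{nm}.png").max(2)[r[0]:r[1],r[2]:r[3]]; k=cv2.morphologyEx((q<28).astype(np.uint8),2,np.ones((3,3)))
    c=max(cv2.findContours(k,cv2.RETR_EXTERNAL,2)[0],key=cv2.contourArea);(x,y),rr=cv2.minEnclosingCircle(c);b=cv2.boundingRect(c)
    print(nm,"knob",x+r[2],y+r[0],rr,(b[0]+r[2],b[1]+r[0],b[2],b[3]),W((x+r[2],y+r[0]),78,p))
t=cv2.imread("pics/wt.png").max(2); m=(t>90).astype(np.uint8); m[:115]=0;m[225:]=0;m[:,:250]=0;m[:,380:]=0
c=max(cv2.findContours(m,cv2.RETR_EXTERNAL,2)[0],key=cv2.contourArea); 
q=cv2.approxPolyDP(cv2.convexHull(c),8,True)[:,0]
P=np.array([W(b,16,pt) for b in q.astype(float)]);print("tray",q,P,[np.linalg.norm(P[i]-P[i-1]) for i in range(len(P))],P.mean(0))
a=cv2.resize(cv2.imread("pics/wn.png")[60:260,250:390],(420,600),interpolation=2);b=cv2.resize(cv2.imread("pics/wt.png")[110:230,120:240],(380,380),interpolation=2)
o=np.zeros((600,800,3),np.uint8);o[:,:420]=a;o[:380,420:]=b;cv2.imwrite("pics/c1.png",o)
E
```

```text
rim [[489.935  36.951  82.   ]
 [565.142  21.959  82.   ]
 [552.681 -53.56   82.   ]
 [472.875 -37.943  82.   ]] sides [np.float64(76.81232790732692), np.float64(76.68674936602707), np.float64(76.54048821754742), np.float64(81.32030681771634)] c [520.158  -8.148  82.   ]
pocket ellipse ((315.89263916015625, 122.12992095947266), (37.34994125366211, 39.268245697021484), 27.16933250427246) [520.411  -7.761  82.   ]
glass ((315.8359375, 122.13666534423828), (26.09208869934082, 27.641435623168945), 171.96080017089844) [520.266  -7.953  76.   ]Traceback (most recent call last):
  File "<stdin>", line 19, in <module>
ValueError: max() iterable argument is empty
```

```bash
python3 - <<'E'
from h import *
import pickle
pn=pickle.load(open("wn.pkl","rb"));pt=pickle.load(open("wt.pkl","rb"))
W=lambda uv,z,p:onplane("wrist",uv,z,p)
t=cv2.imread("pics/wt.png").max(2); m=(t>110).astype(np.uint8); m[:115]=0;m[225:]=0;m[:,:250]=0;m[:,380:]=0
c=max(cv2.findContours(m,cv2.RETR_EXTERNAL,2)[0],key=cv2.contourArea); 
q=cv2.boxPoints(cv2.minAreaRect(cv2.convexHull(c)))
P=np.array([W(b,16,pt) for b in q.astype(float)]);print("tray",q,P,[np.linalg.norm(P[i]-P[i-1]) for i in range(len(P))],P.mean(0))
for uv in [(322,232)]: print(W(uv,78,pn))
print(W((152,140),78,pt))
th=np.radians(11.1);k=np.array([520.4,-7.8])+115*np.array([-np.sin(th),-np.cos(th)]);print("pred knob",k,proj_wrist([*k,85],pn),proj_wrist([*k,59],pn),proj_wrist([*k,85],pt),proj_wrist([*k,59],pt))
a=cv2.resize(cv2.imread("pics/wn.png")[60:260,250:390],(420,600),interpolation=2);b=cv2.resize(cv2.imread("pics/wt.png")[110:230,120:240],(380,380),interpolation=2)
o=np.zeros((600,800,3),np.uint8);o[:,:420]=a;o[:380,420:]=b;o=np.uint8(255*(o/255)**.5);cv2.imwrite("pics/c1.png",o)
E
```

```text
tray [[261.868 130.057]
 [366.98  127.254]
 [369.235 211.807]
 [264.123 214.61 ]] [[ 503.106 -220.817   16.   ]
 [ 506.231 -340.778   16.   ]
 [ 405.767 -347.115   16.   ]
 [ 402.227 -219.382   16.   ]] [np.float64(100.88961673899986), np.float64(120.00170238963781), np.float64(100.66326011849473), np.float64(127.78207120916323)] [ 454.333 -282.023   16.   ]
[ 498.071 -117.986   78.   ]
[ 497.202 -122.701   78.   ]
pred knob [ 498.26  -120.649] [322.895 236.619] [322.586 228.333] [146.399 139.512] [158.289 137.373]
```

View pics/c1.png

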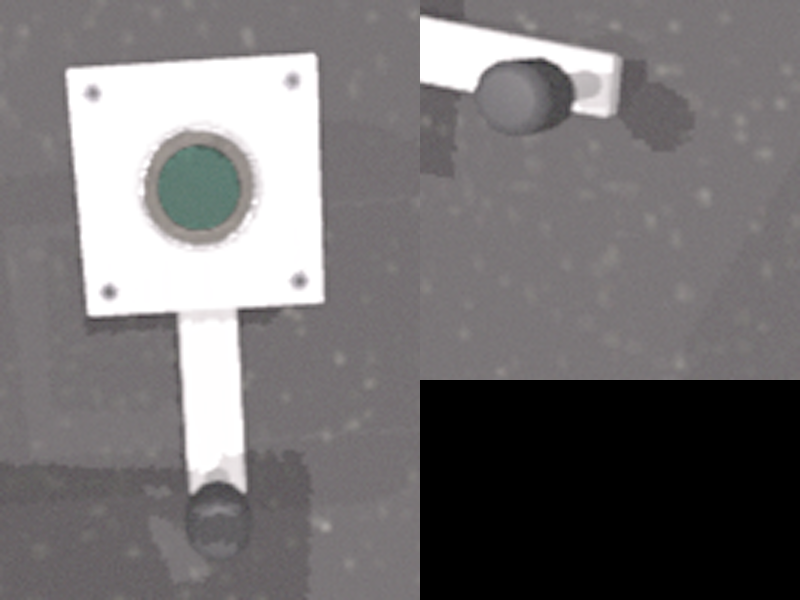

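The knob prediction, pocket centre plus 115 mm along the nest's axis, matches the image within about 1 mm in both wrist views: (323,233) and (153,139). The knob is at (498.2,-120.6), the pocket at (520.4,-7.8) and the tray at about (454.3,-282). Now I'll pull the knob.

```bash
cat >> h.py <<'E'
import pickle
def Rx(x):
    x=np.array(x,float)/np.linalg.norm(x); return np.array([[x[0],x[1],0],[x[1],-x[0],0],[0,0,-1.]])
def look(nm):
    s=robot.sense(); im=eyes.snapshot("wrist"); cv2.imwrite(f"pics/{nm}.png",im[:,:,::-1])
    p=(np.array(s['ee_pos']),np.array(s['orientation'])); pickle.dump(p,open(nm+".pkl","wb")); return p,im
def rep(t):
    s=robot.sense(); print(t,"t",round(s['clock'],2),s['ee_pos'],"F",s['force'],"w",round(s['width'],2),"g",round(s['gripper_force'],2))
E
python3 - <<'E'
from h import *
th=np.radians(11.1); R=Rx([np.sin(th),np.cos(th)])
k=np.array([498.2,-120.6])
robot.move_to([*k,150],R); rep("above")
robot.move_linear([*k,56],rate=120); rep("down")
robot.clamp(45); rep("clamped")
if 20<robot.sense()['width']<28:
    for z in (85,89,91,91.8):
        robot.move_linear([*k,z],rate=40); rep("up")
robot.pause(.3); robot.let_go(); rep("open")
robot.move_linear([*k,170],rate=120)
robot.move_to([507,-65,260],Rx([.25,.97])); look("wu"); rep("look")
E
```

```text
above t 3.41 [ 498.506 -121.121  151.256] F [ 0.343 -0.15   1.342] w 93.35 g 0.0
down t 4.34 [ 498.697 -120.659   56.911] F [ 0.584 -1.645  0.217] w 93.08 g 0.0
clamped t 5.44 [ 497.415 -120.462   55.873] F [-7.438  0.861  4.894] w 22.53 g 45.0
up t 6.32 [ 497.46  -120.459   85.453] F [-10.828   1.825  -1.022] w 22.52 g 45.0
up t 6.57 [ 497.47  -120.442   89.591] F [-12.587   2.631  -0.753] w 22.35 g 45.0
up t 6.82 [ 497.465 -120.448   91.407] F [-10.985   2.076  -2.719] w 22.66 g 45.0
up t 7.07 [ 497.441 -120.428   91.991] F [-9.666  2.144 -4.758] w 22.42 g 45.0
open t 8.57 [ 498.202 -120.622   91.806] F [-0.296 -0.294  0.282] w 92.84 g 0.0
look t 9.92 [506.76  -64.924 258.774] F [ 0.409 -0.608  0.107] w 92.93 g 0.0
```

```bash
python3 - <<'E'
import cv2
cv2.imwrite("pics/wu_c.png",cv2.resize(cv2.imread("pics/wu.png")[40:260,230:410],None,fx=2.5,fy=2.5,interpolation=2))
E
```

```text
(no output)
```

View pics/wu_c.png

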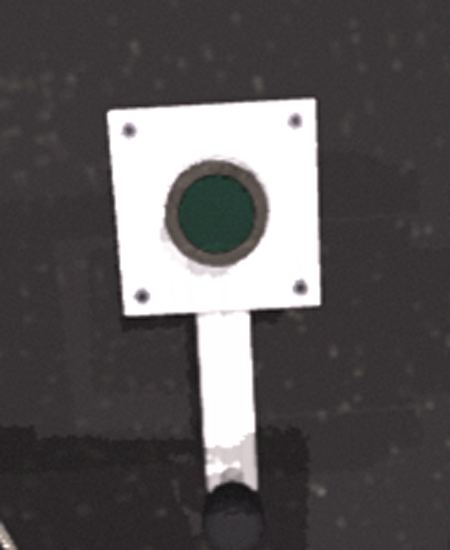

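The rod is up and the filter stands level over the pocket at crop (217,213), which is full-frame (317,125). Now I'll measure the filter at its raised height and the tray in world coordinates.

```bash
python3 - <<'E'
from h import *
p=pickle.load(open("wu.pkl","rb")); im=cv2.imread("pics/wu.png").astype(int); g=im.max(2)
sl=np.zeros_like(g,bool); sl[92:160,285:350]=1
for nm,m in (("ring",(g<150)&sl),("glass",(im[:,:,1]-im[:,:,2]>8)&(g<150)&sl)):
    c=max(cv2.findContours(m.astype(np.uint8),cv2.RETR_EXTERNAL,1)[0],key=cv2.contourArea)[:,0].astype(float)
    w=np.array([onplane("wrist",u,110,p)[:2] for u in c]).astype(np.float32); print(nm,cv2.fitEllipse(w))
pt=pickle.load(open("wt.pkl","rb")); t=cv2.imread("pics/wt.png").max(2)
for th in (80,110,140):
    m=(t>th).astype(np.uint8); m[:118]=0;m[222:]=0;m[:,:250]=0;m[:,380:]=0; m=cv2.morphologyEx(m,cv2.MORPH_OPEN,np.ones((2,2)))
    c=max(cv2.findContours(m,cv2.RETR_EXTERNAL,1)[0],key=cv2.contourArea)[:,0].astype(float)
    w=np.array([onplane("wrist",u,16,pt)[:2] for u in c]).astype(np.float32); print(th,cv2.minAreaRect(w))
    L=np.percentile(w,[1,99],axis=0);print(L)
W=lambda uv:onplane("wrist",uv,16,pt)[:2]
print([W(u) for u in [(264,130),(367,129),(367,213),(267,214)]])
E
```

```text
ring ((520.0585327148438, -8.08455753326416), (35.28096008300781, 35.99561309814453), 143.92269897460938)
glass ((520.1536865234375, -8.138846397399902), (25.53117561340332, 25.885744094848633), 152.26229858398438)
80 ((453.05517578125, -283.3691711425781), (101.7958755493164, 121.60099792480469), 1.5309289693832397)
[[ 401.726 -344.679]
 [ 504.277 -221.917]]
110 ((453.10687255859375, -283.3375549316406), (100.90990447998047, 120.73722839355469), 1.4893758296966553)
[[ 401.727 -344.243]
 [ 504.277 -222.383]]
140 ((453.08526611328125, -283.3095397949219), (100.32382202148438, 120.16722869873047), 1.4732223749160767)
[[ 401.728 -343.911]
 [ 504.276 -222.719]]
[array([ 503.167, -223.255]), array([ 504.277, -340.87 ]), array([ 404.255, -344.456]), array([ 402.999, -222.911])]
```

```bash
python3 - <<'E'
from h import *
th=np.radians(11.1); R=Rx([np.sin(th),np.cos(th)])
f=np.array([519.9,-8.1])
robot.move_to([*f,180],R); robot.move_linear([*f,98],rate=80); rep("at")
robot.clamp(12); rep("clamped")
w=robot.sense()['width']
if not 33<w<40: raise SystemExit("bad width")
robot.move_linear([*f,170],rate=80); rep("lifted")
b=np.radians(-52+1.5); y=np.array([np.cos(b),np.sin(b)]); Rt=Rx([-y[1],y[0]])
robot.move_to([453.1,-283.3,150],Rt); rep("over tray"); look("ot")
E
```

```text
at t 11.57 [520.204  -8.096  98.59 ] F [ 0.798 -0.252 -0.31 ] w 92.75 g 0.0
clamped t 12.5 [519.895  -8.102  97.991] F [ 0.179  0.081 -0.746] w 36.41 g 12.0
lifted t 13.55 [519.683  -8.08  169.368] F [-0.467  0.659  0.328] w 36.57 g 12.0
over tray t 14.65 [ 453.502 -282.59   150.025] F [ 0.544 -0.369 -0.04 ] w 36.61 g 12.0
```

View pics/ot.png

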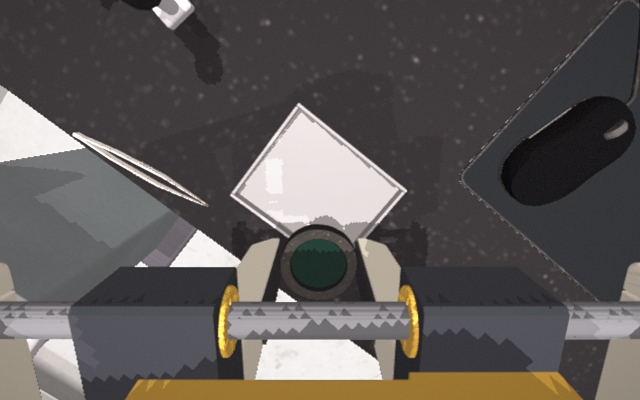

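The filter is held level between the fingertips at (319,265). The tray's diagonal, (232,194) to (406,190), lines up with the closing line. Now I'll check the tray centre from those corners and set the filter down.

```bash
python3 - <<'E'
from h import *
p=pickle.load(open("ot.pkl","rb"))
A,B=[onplane("wrist",u,16,p) for u in ((232,194),(406,190))]; c=((A+B)/2)[:2]; print(A,B,c,np.linalg.norm(A-B))
t=np.array([453.1,-283.3])
if np.linalg.norm(c-t)>4: raise SystemExit("disagree")
t=(t+c)/2
robot.move_linear([*t,40],rate=100); rep("40")
robot.move_linear([*t,12],rate=50); rep("12")
for z in (9.5,8.5,7.5,6.8):
    robot.move_linear([*t,z],rate=20); robot.pause(.15); rep(z)
    if robot.sense()['force'][2]>3: break
robot.let_go(); rep("open")
robot.move_linear([*t,160],rate=80)
robot.move_to([400,-283,260],Rx([1,0])); look("fin"); rep("fin")
E
```

```text
[ 405.513 -224.712   16.   ] [ 505.436 -339.778   16.   ] [ 455.474 -282.245] 152.39669396955452
40 t 15.95 [ 454.623 -282.998   40.702] F [0.244 1.384 0.269] w 36.81 g 12.0
12 t 16.66 [ 454.36  -282.814   12.065] F [-0.066 -0.105 -0.635] w 36.33 g 12.0
9.5 t 17.08 [ 454.338 -282.803    9.61 ] F [-0.603  0.505 -0.987] w 36.26 g 12.0
8.5 t 17.48 [ 454.296 -282.781    8.51 ] F [-0.008  0.164 -0.368] w 36.69 g 12.0
7.5 t 17.88 [ 454.276 -282.767    7.507] F [-0.497 -0.369 -0.122] w 36.45 g 12.0
6.8 t 18.28 [ 454.304 -282.773    6.824] F [ 1.23  -0.401 -0.713] w 36.43 g 12.0
open t 19.31 [ 454.269 -282.764    6.761] F [-0.364 -0.079 -0.028] w 92.96 g 0.0
fin t 22.07 [ 400.105 -282.856  258.536] F [-0.179  0.17  -1.251] w 92.77 g 0.0
```

View pics/fin.png

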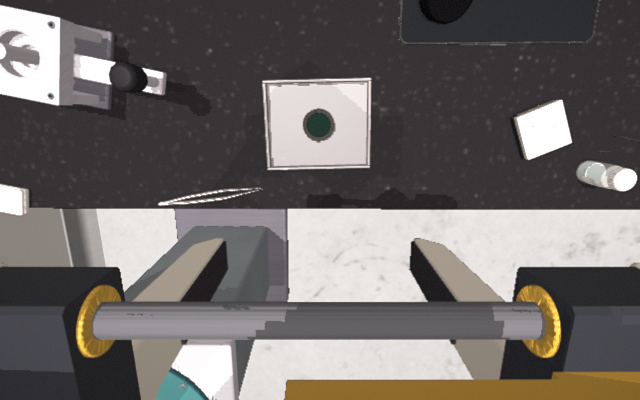

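The filter lies flat at (319,125), in the middle of the tray (263–371 by 79–169), and the gripper is clear. I'll hand the job in.

```bash
python3 -c "
from rig import robot
print(robot.job_done())"
```

```text
the job is handed in; nothing more can be done
None
```

I raised the knockout rod fully, set the filter down flat in the middle of the tray, left the dust cap alone, and handed the job in at about 22 s; the system returned no verdict.

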